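Park the sensor carriage at the red stop

ROBOT

A 6-joint arm with a two-finger parallel gripper is mounted at the origin on the work surface. World frame = base frame: x ahead of the robot, y to its left, z up, the work surface at z = 0. Lengths are in m, angles in rad, forces in N, time in s.
With the tool pointing down it reaches from about 0.3 to 0.875 m from the base axis. Payload 6.4 kg.
Tool frame: the origin (TCP) lies midway between the tips of the shut fingers; the grasp point (between the pads) lies ctrl.grip_point_offset behind it (ctrl.grip_point_offset is the distance from the TCP to the grasp point, in m); z points along the fingers, y is the direction in which the jaws open and shut (so a half turn about z gives the same grasp; the last joint's range is limited). The gripper opens to 85 mm and grips with 20 to 120 N. Pads are 22 mm wide; open, the fingers measure 114 mm over their backs; the gripper's body (76 mm by 85 mm) begins 54 mm behind the grasp point. The pads swing forward as they close: fully open they stand 13 mm farther back than shut.
Start: joints at [1.137, 0.181, 1.607, -0, 1.354, -0.206], TCP at [0.13, 0.56, 0.231] pointing down, gripper open.
Joint ranges: [-2.99, 2.99], [-0.89, 2.07], [0.3, 2.58], [-1.14, 4.28], [0, 2.63], [-3.12, 3.12]. Speed limits (rad/s): [2.57, 2.57, 3.01, 3.14, 3.14, 3.14].

INTERFACE

Orientations are given as a unit quaternion [w, x, y, z].
In Python, from bench import ctrl, viewer gives the robot as it stands.
- The arm moves only by the shell command python3 -m handwheel 'ROWS' [OPENING]. ROWS is JSON, a list of rows, each an object with "travel": the shift along the tool's x, y, z as a fraction of full scale, a list of three; "dr": the turn, a rotation vector about the tool's x, y, z as a fraction of full scale, a list of three. A call has 1 to 20 rows; each row shifts and turns the pose as measured when the row begins, along the tool's axes as they then stand; what a row does not reach is not made up. Full scale, the value 1, is 150 mm for a shift and 30 degrees for a turn. A row lasts 1/12 s, in which the tool goes at most 41.7 mm and 7.16 degrees, less where a joint would pass 70% of its speed; a pose out of reach is approached as far as the arm can. A call with a number of a shift or a turn outside -1 to 1 is refused whole. A call with a gripper value outside its range is refused whole. OPENING is the opening, from -1 (shut) to 1 (fully open), set as the call begins (- or left out, the last holds). The fingers move at their own pace and stop on an object; the grip force is fixed at half the most. Time passes only in rows, so rows that do not move let the fingers close. It gives the time, the measured TCP pose, the force and the opening at its end, in the units of the state.
- ctrl.get_obs(): the state, without advancing time (a new reading comes with each control period).
- viewer.camera(name): name is "scene" or "top"; returns the picture (480x640x3 uint8, red, green, blue); there is no depth.
- viewer.get_calibration(name): a dict with "camera_matrix" (3x3 intrinsics, pixels), "k1" (the pictures are not rectified: a ray, as slopes to the right and down, at radius r is drawn at 1 + k1 r^2 times it, then the intrinsics apply), "R" (3x3) and "t" (3): a world point X has camera coordinates R X + t. Camera axes: x right, y down, z forward; pixel columns grow to the right and rows downward; lengths in m; the calibration is good to about 2 mm. A picture is of the moment at which its call begins. get_calibration takes no time and is no camera call.
- ctrl.hand_in(): hands the job in, once; it reports no verdict.
The state is a dict: "time_s": time; "q": joint angles; "dq": joint speeds; "joint_efforts": joint torques, N m; "eef_pos": TCP position; "eef_rot": TCP orientation; "wrist_force": force on the tool from outside, world axes, zero at the start; "torque": the same for the moment, N m; "opening": opening from 0.0 (shut) to 1.0 (fully open).
Only numpy, scipy, OpenCV 4.12 (cv2) and the standard library are available. Lean on these libraries where they do the work, as an engineer would, in place of code of your own. Each camera call takes 0.05 s, during which the arm holds its last target. There are 200 camera calls.

TASK

On the sensor test slide, press down the yellow pad in the middle of the carriage to free its lock and, keeping it pressed, push the carriage gently along its rails until it touches the red stop; then lift off straight up so that the pad springs back and locks it there. Do it with the fingertips from above, never force the carriage along while the pad is up, and leave the other things on the desk where they are.

Things in the scene. Friction and masses are not known exactly. Their poses are not given: they have to be found in the camera images.
- rig: sensor test slide, bolted to the desk: aluminium base plate 110 x 440 mm, 10 mm thick, two steel rods and a dark lock bar above it, end blocks up to 40 mm high. Origin: centre of the base's underside, on the desk. Its y axis runs along the rods (the travel), its z axis up.
- carriage (a joint): position of the grey carriage along the rig's +y axis, m, 0 at mid rail; it can only slide, from -0.13 to 0.13. With the pad up a spring lock holds it fast against about 16 N; with the pad pressed it slides at about 1 N.
- carriage_mid (a point): centre of the carriage's flat top, 40 mm above the desk. The carriage is 100 mm long along the rail and 90 mm across, its flat top 40 mm high. At each of its two ends along the rail a raised rib (70 mm across the rail, 12 mm thick, top 60 mm above the desk, inner faces 38 mm from the middle) gives a fingertip something to push against. A brass sensor barrel sticks out on the rig's +x side, beginning 45 mm from the middle, top 62 mm high.
- pad_top (a point): centre of the top face of the yellow lock pad in the middle of the carriage, between the ribs: 50 mm across the rail, 68 mm along it; its top is 46 mm above the desk when up. It moves with the carriage.
- pad (a joint): how far the pad is pressed down, m: 0 up (locked), 0.005 fully down. It resists by about 2.3 N per mm for the first 2.5 mm, then by a steady 6 N to the bottom, and springs back by itself. The hold fades as it is pressed and is gone beyond 2.5 mm.
- stop_red: red stop block clamped across the rods near one end or the other of the rig: 30 mm along the rail, 100 mm across, its top 44 mm above the desk, with two dark screw heads up to 54 mm. Origin: below its centre, at desk height; its axes are parallel to the rig's. The carriage touches it when their centres are 65 mm apart along the rail.
- stop_blue: blue stop block, the same shape, near the other end of the rig: not the one wanted. Origin as for the red one.
- mouse: black computer mouse, 105 x 58 x 34 mm; loose, not part of the job. Origin: centre of its underside.
- mug: white mug, 80 mm across, 90 mm tall; loose, not part of the job. Origin: centre of its underside.
- driver: screwdriver with red handle, lying on the desk; loose, not part of the job. Origin: centre of its underside (of the whole tool).
- plug_yellow: small yellow plug standing on end, 18 mm across, 42 mm tall; loose, not part of the job. Origin: centre of its underside.
- plug_black: small black plug standing on end, 18 mm across, 42 mm tall; loose, not part of the job. Origin: centre of its underside.
- jar: small glass jar with white cap, 48 mm across, 60 mm tall; loose, not part of the job. Origin: centre of its underside.
- target: steel test target block on a square foot, 50 x 50 x 30 mm; loose, not part of the job. Origin: centre of its underside.

How it is judged:
On the way, in this order (a step that is already met when the one before it is completed fails the run):
1. the yellow pad is pressed down (2.5 mm or more) with the carriage still away from the red stop (value of joint pad above 0.0025 m and not (y of carriage_mid in the frame of stop_red between -0.068 and 0.068 m)), for 0.1 s.
2. the carriage has come to the red stop (within 3 mm) with the pad pressed down (y of carriage_mid in the frame of stop_red between -0.068 and 0.068 m and value of joint pad above 0.0015 m), for 0.1 s.
At the end, for the whole second after the job is handed in: the carriage rests against the red stop (gap under 3 mm), at rest, and the yellow pad is up again (within 1 mm), so that the lock holds it (y of carriage_mid in the frame of stop_red between -0.068 and 0.068 m and velocity of joint carriage between -0.005 and 0.005 m/s and value of joint pad below 0.001 m); the robot touches nothing.
It fails at once if the carriage is forced along (faster than 30 mm/s) while the pad is up and the lock on (value of joint pad below 0.0005 m and (velocity of joint carriage above 0.03 m/s or velocity of joint carriage below -0.03 m/s)).
It fails at once if the slide is pressed, pushed or gripped with more than 40 N (contact force between the fingers and rig above 40 N).
It fails at once if another thing on the desk is shoved, lifted or carried (moved more than 20 mm) (distance of any of mouse, mug, driver, plug_yellow, plug_black, jar, target from where it was at the start of the episode above 0.02 m).
It also fails if it takes over 34 s, if anything falls off the work surface, if the arm or the gripper's body presses on something with over 40 N, if the wrist force passes 120 N, or if a joint passes its speed limit or range.

## Working session

There is one attempt and no reset: what is moved stays moved. The work goes in short steps, Python scripts to look and compute and a shell command to move; the robot and the scene stay as the last step left them, time stands still between calls to the robot, and variables do not carry over. Pictures are saved under pics/ and viewed, about 8 in all and at most 12, crops included, and the job is handed in when it is done.

```bash
mkdir -p pics; python3 - <<'E'
from bench import ctrl, viewer
import cv2
for n in("top","scene"):
    cv2.imwrite(f"pics/{n}0.png",viewer.camera(n)[:,:,::-1]); c=viewer.get_calibration(n);print(n,c)
o=ctrl.get_obs();print(o,ctrl.grip_point_offset)
E
```

```text
top {'camera_matrix': array([[452.77922784,   0.        , 317.3613172 ],
       [  0.        , 452.77922784, 234.23871615],
       [  0.        ,   0.        ,   1.        ]]), 'k1': -0.10252114004993071, 'R': array([[ 0.09053797, -0.99588776, -0.00323174],
       [-0.97559709, -0.08804058, -0.20114465],
       [ 0.20003297,  0.02136411, -0.97955622]]), 't': array([-0.03106643,  0.57570186,  1.10317712])}
scene {'camera_matrix': array([[589.84612427,   0.        , 319.81188677],
       [  0.        , 589.84612427, 235.12396338],
       [  0.        ,   0.        ,   1.        ]]), 'k1': -0.03377496820485258, 'R': array([[-0.15327659,  0.9880627 , -0.0154401 ],
       [ 0.69133245,  0.0960547 , -0.71612355],
       [-0.70609187, -0.12043922, -0.69780274]]), 't': array([ 0.0657266 , -0.33271685,  1.85391304])}
{'time_s': 0.1, 'q': array([ 1.13670300e+00,  1.81502878e-01,  1.60790450e+00, -2.45310995e-05,
        1.35381189e+00, -2.06282612e-01]), 'dq': array([-0.00171914, -0.00202286, -0.00124442, -0.00086518,  0.00037386,
       -0.00040279]), 'joint_efforts': array([-1.81335913e-04, -4.45875764e+01, -3.52234912e+01, -2.69081438e-04,
        4.19248259e-03,  3.16738090e-05]), 'eef_pos': array([0.12962587, 0.55968231, 0.23045563]), 'eef_rot': array([-2.44618217e-04,  1.13656535e-01,  9.93519769e-01, -7.75744198e-04]), 'wrist_force': array([-0.13666666,  0.48246495, -0.1217055 ]), 'torque': array([-0.01394972, -0.01130582, -0.02614549]), 'opening': 1.0005605811518368} 0.0187
```

View pics/top0.png

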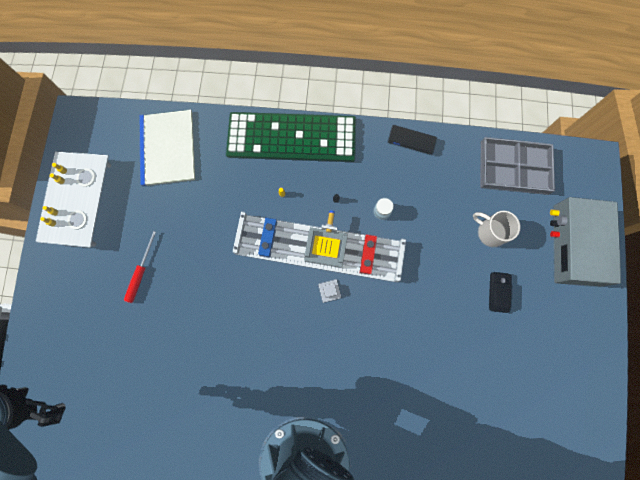

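View pics/scene0.png

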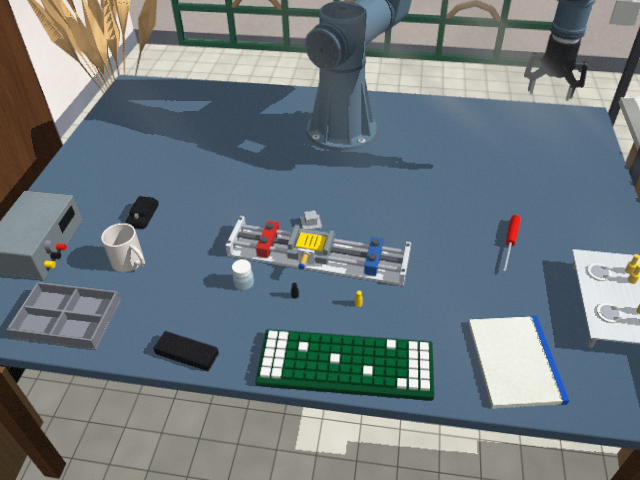

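Top view: the rig spans pixels (235,215)–(405,280), with the yellow pad near (325,245), red stop (369,254) to its right and blue stop (267,237). The barrel points away from the robot. I'll enlarge the rig for measuring.

```bash
cat > h.py <<'E'
import numpy as np, cv2
from bench import viewer
def ray(n,px):
    c=viewer.get_calibration(n);K=c["camera_matrix"]
    s=cv2.undistortPoints(np.array([[px]],float),K,np.array([c["k1"],0,0,0,0]))[0,0]
    R,t=c["R"],c["t"]; return -R.T@t, R.T@np.array([*s,1])
def plane(n,px,z):
    o,d=ray(n,px); return o+d*(z-o[2])/d[2]
def proj(n,X):
    c=viewer.get_calibration(n)
    return cv2.projectPoints(np.array([X],float),cv2.Rodrigues(c["R"])[0],c["t"],c["camera_matrix"],np.array([c["k1"],0,0,0,0]))[0][0,0]
E
python3 - <<'E'
import cv2,numpy as np
from h import *
im=cv2.imread("pics/top0.png")
cv2.imwrite("pics/c1.png",cv2.resize(im[200:300,230:410],None,fx=4.4,fy=4.4,interpolation=cv2.INTER_CUBIC))
hsv=cv2.cvtColor(im,cv2.COLOR_BGR2HSV)
for nm,lo,hi,box,z in(("yellow",(22,150,120),(34,255,255),(300,225,350,270),.046),("red",(0,150,80),(6,255,255),(350,225,400,280),.044),("blue",(105,150,60),(120,255,255),(250,210,285,265),.044)):
    m=cv2.inRange(hsv,lo,hi);k=np.zeros_like(m);k[box[1]:box[3],box[0]:box[2]]=1;m*=k
    p=cv2.findNonZero(m);r=cv2.minAreaRect(p);print(nm,len(p),r,plane("top",r[0],z))
    w=np.array([plane("top",q,z)[:2] for q in cv2.boxPoints(r)]);print(w.round(4).tolist())
E
```

```text
yellow 484 ((326.2027282714844, 242.28378295898438), (25.810640335083008, 26.797035217285156), 9.462322235107422) [ 0.5596157  -0.00341057  0.046     ]
[[0.5272, 0.0323], [0.5976, 0.0274], [0.5923, -0.0395], [0.5221, -0.0338]]
red 301 ((367.8513488769531, 253.89187622070312), (11.179130554199219, 37.647369384765625), 9.462322235107422) [ 0.53929572 -0.11300912  0.044     ]
[[0.4917, -0.0942], [0.5899, -0.1032], [0.5876, -0.1322], [0.4895, -0.1227]]
blue 330 ((266.8846130371094, 236.57693481445312), (11.374736785888672, 37.654296875), 11.309932708740234) [0.56113344 0.15143939 0.044     ]
[[0.5136, 0.1702], [0.6127, 0.1623], [0.6094, 0.1324], [0.5104, 0.1408]]
```

View pics/c1.png

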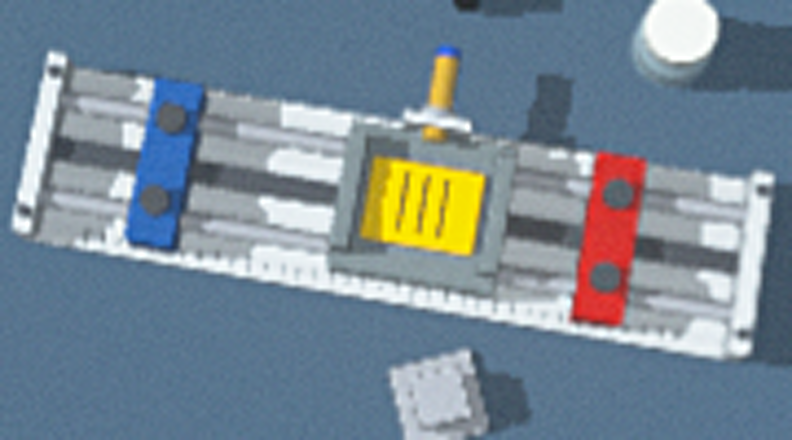

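The crop shows the pad centre at about top pixel (326.6,246.8), red stop at (367.9,253.9) and blue at (266.9,236.6). The barrel had contaminated my yellow mask, so I use the pad corners instead.

```bash
python3 - <<'E'
import cv2,numpy as np
from h import *
im=cv2.imread("pics/scene0.png");hsv=cv2.cvtColor(im,cv2.COLOR_BGR2HSV)
print("top pad",plane("top",(326.6,246.8),.046))
for nm,lo,hi,box,z in(("yellow",(22,150,120),(34,255,255),(290,228,330,252),.046),("red",(0,150,80),(6,255,255),(250,215,285,262),.044),("blue",(105,150,60),(120,255,255),(355,230,390,280),.044)):
    m=cv2.inRange(hsv,lo,hi);k=np.zeros_like(m);k[box[1]:box[3],box[0]:box[2]]=1;m*=k
    p=cv2.findNonZero(m);r=cv2.minAreaRect(p);c=p.reshape(-1,2).mean(0);print(nm,len(p),r,plane("scene",r[0],z),plane("scene",c,z))
E
python3 -m handwheel '[{"travel":[0,0,0],"dr":[0,0,-0.14]},{"travel":[0,0,0],"dr":[0,0,-0.14]},{"travel":[0,0,0],"dr":[0,0,0]}]' -1
```

```text
top pad [ 0.547904   -0.00545847  0.046     ]
yellow 404 ((310.7445983886719, 241.6175537109375), (28.697113037109375, 15.232345581054688), 8.972626686096191) [ 0.55206675 -0.00244461  0.046     ] [ 0.5514882  -0.00264342  0.046     ]
red 334 ((267.2766418457031, 238.6138916015625), (14.142135620117188, 37.36787414550781), 22.38013458251953) [ 0.55451336 -0.1100966   0.044     ] [ 0.5600014  -0.10902064  0.044     ]
blue 344 ((373.1882629394531, 255.65293884277344), (12.798896789550781, 37.42050552368164), 12.52880859375) [0.57618588 0.15163642 0.044     ] [0.5826573  0.15170879 0.044     ]
time_s: 0.35
eef_pos: [0.1292, 0.5588, 0.2289]
eef_rot: [-0.001, 0.038, 0.999, -0.002]
wrist_force: [-1.0, -0.3, 0.6]
opening: 0.603
```

```bash
python3 -m handwheel '[{"travel":[-0.17,-0.2,0],"dr":[0,0,0]},{"travel":[-0.17,-0.2,0],"dr":[0,0,0]},{"travel":[-0.17,-0.2,0],"dr":[0,0,0]},{"travel":[-0.17,-0.2,0],"dr":[0,0,0]},{"travel":[-0.17,-0.2,0],"dr":[0,0,0]},{"travel":[-0.17,-0.2,0],"dr":[0,0,0]},{"travel":[-0.17,-0.2,0],"dr":[0,0,0]},{"travel":[-0.17,-0.2,0],"dr":[0,0,0]},{"travel":[-0.17,-0.2,0],"dr":[0,0,0]},{"travel":[-0.17,-0.2,0],"dr":[0,0,0]},{"travel":[-0.17,-0.2,0],"dr":[0,0,0]},{"travel":[-0.17,-0.2,0],"dr":[0,0,0]},{"travel":[-0.17,-0.2,0],"dr":[0,0,0]},{"travel":[-0.17,-0.2,0],"dr":[0,0,0]},{"travel":[-0.17,-0.2,0],"dr":[0,0,0]},{"travel":[-0.17,-0.2,0],"dr":[0,0,0]},{"travel":[0,0,0],"dr":[0,0,0]},{"travel":[0,0,0],"dr":[0,0,0]}]' -1
```

```text
time_s: 1.85
eef_pos: [0.5037, 0.0181, 0.2262]
eef_rot: [-0.001, 0.056, 0.998, -0.003]
wrist_force: [-0.9, 0.3, -0.8]
opening: 0.001
```

```bash
python3 -m handwheel '[{"travel":[-0.165,-0.06,0],"dr":[0,0,-0.03]},{"travel":[-0.165,-0.06,0],"dr":[0,0,-0.03]},{"travel":[0,0,0.2],"dr":[0,0,0]},{"travel":[0,0,0.2],"dr":[0,0,0]},{"travel":[0,0,0.2],"dr":[0,0,0]},{"travel":[0,0,0.2],"dr":[0,0,0]},{"travel":[0,0,0],"dr":[0,0,0]},{"travel":[0,0,0],"dr":[0,0,0]}]' -1
python3 - <<'E'
from h import *
for n,b in(("scene",(200,180,440,320)),("top",(230,150,410,300))):
    im=viewer.camera(n)[:,:,::-1]; cv2.imwrite(f"pics/{n}1.png",cv2.resize(im[b[1]:b[3],b[0]:b[2]],None,fx=3.3,fy=3.3,interpolation=cv2.INTER_CUBIC))
E
```

```text
time_s: 2.52
eef_pos: [0.5509, 0.0001, 0.1036]
eef_rot: [0.0, 0.043, 0.999, -0.002]
wrist_force: [0.7, -0.6, 1.2]
opening: -0.004
```

View pics/scene1.png

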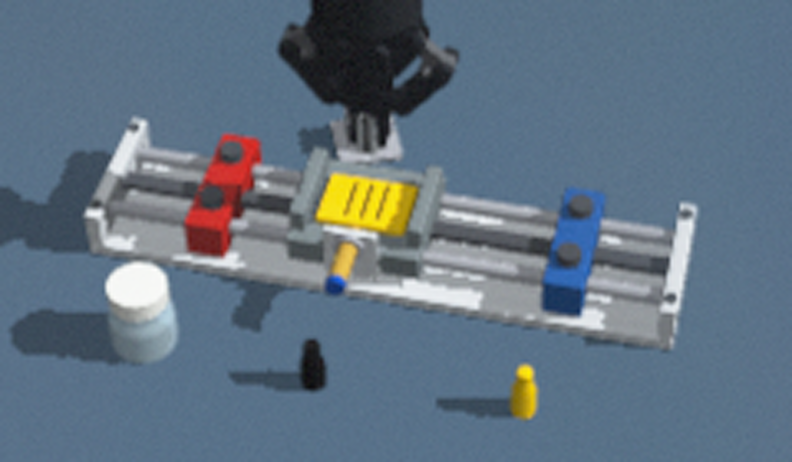

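The fingers are above and slightly behind the pad (tips at crop (365,145), pad at (368,205)), consistent with a height of about 100 mm. Next I descend to just above the pad.

```bash
python3 -m handwheel '[{"travel":[0,-0.025,0.08],"dr":[0,0,0]},{"travel":[0,0,0.08],"dr":[0,0,0]},{"travel":[0,0,0.08],"dr":[0,0,0]},{"travel":[0,0,0.06],"dr":[0,0,0]},{"travel":[0,0,0],"dr":[0,0,0]},{"travel":[0,0,0],"dr":[0,0,0]}]' -1
python3 - <<'E'
from h import *
from bench import ctrl
p=ctrl.get_obs()["eef_pos"];print(p,[((proj(n,p)-b[:2])*3.3).round() for n,b in(("scene",np.array((200,180,440,320))),)])
b=(200,180,440,320);im=viewer.camera("scene")[:,:,::-1]; cv2.imwrite("pics/s2.png",cv2.resize(im[b[1]:b[3],b[0]:b[2]],None,fx=3.3,fy=3.3,interpolation=cv2.INTER_CUBIC))
E
```

```text
time_s: 3.12
eef_pos: [0.5558, -0.0049, 0.0619]
eef_rot: [0.007, 0.043, 0.999, -0.004]
wrist_force: [-0.6, -0.6, 1.0]
opening: 0.002
[ 0.55575263 -0.00494499  0.06193559] [array([361., 191.])]
```

View pics/s2.png

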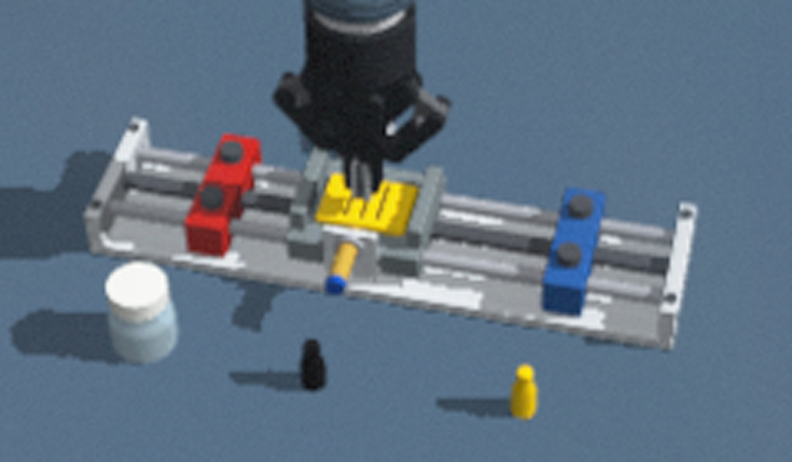

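Tips are over the pad's middle (predicted (361,191), seen about (362,188)). I'll trim the small x drift and tilt, then close in gently.

```bash
python3 -m handwheel '[{"travel":[0.04,0,0],"dr":[-0.015,0.027,0]},{"travel":[0,0,0],"dr":[0,0,0]},{"travel":[0,0,0.03],"dr":[0,0,0]},{"travel":[0,0,0.03],"dr":[0,0,0]},{"travel":[0,0,0.02],"dr":[0,0,0]},{"travel":[0,0,0],"dr":[0,0,0]},{"travel":[0,0,0],"dr":[0,0,0]}]' -1
```

```text
time_s: 3.75
eef_pos: [0.5499, -0.0047, 0.0499]
eef_rot: [-0.0, 0.043, 0.999, 0.001]
wrist_force: [-0.2, -0.7, 0.4]
opening: 0.001
```

```bash
python3 -m handwheel '[{"travel":[0,0,0.015],"dr":[0,0,0]},{"travel":[0,0,0.015],"dr":[0,0,0]},{"travel":[0,0,0],"dr":[0,0,0]},{"travel":[0,0,0],"dr":[0,0,0]}]' -1
```

```text
time_s: 4.08
eef_pos: [0.5502, -0.0047, 0.0452]
eef_rot: [0.0, 0.043, 0.999, 0.001]
wrist_force: [-0.0, -0.3, 1.7]
opening: 0.001
```

```bash
python3 -m handwheel '[{"travel":[0,0,0.013],"dr":[0,0,0]},{"travel":[0,0,0],"dr":[0,0,0]},{"travel":[0,0,0],"dr":[0,0,0]}]' -1;  python3 -m handwheel '[{"travel":[0,0,0.007],"dr":[0,0,0]},{"travel":[0,0,0],"dr":[0,0,0]},{"travel":[0,0,0],"dr":[0,0,0]}]' -1
```

```text
time_s: 4.33
eef_pos: [0.5504, -0.0047, 0.0441]
eef_rot: [0.0, 0.043, 0.999, 0.001]
wrist_force: [-2.0, 0.2, 5.3]
opening: 0.003
time_s: 4.58
eef_pos: [0.5504, -0.0047, 0.0437]
eef_rot: [0.0, 0.043, 0.999, 0.001]
wrist_force: [-2.1, -0.2, 4.5]
opening: -0.0
```

```bash
python3 -m handwheel '[{"travel":[0,0,0.012],"dr":[0,0,0]}]' -1;  python3 -m handwheel '[{"travel":[0,0,0.008],"dr":[0,0,0]}]' -1; python3 -m handwheel '[{"travel":[0,0,0.003],"dr":[0,0,0]},{"travel":[0,0,0.003],"dr":[0,0,0]}]' -1
```

```text
time_s: 4.67
eef_pos: [0.5504, -0.0047, 0.0423]
eef_rot: [0.0, 0.043, 0.999, 0.001]
wrist_force: [-3.1, 0.3, 6.3]
opening: 0.002
time_s: 4.75
eef_pos: [0.5504, -0.0047, 0.0414]
eef_rot: [0.0, 0.043, 0.999, 0.001]
wrist_force: [-3.2, 0.5, 6.6]
opening: 0.0
time_s: 4.92
eef_pos: [0.5505, -0.0047, 0.041]
eef_rot: [0.0, 0.043, 0.999, 0.001]
wrist_force: [-4.3, 0.7, 8.6]
opening: -0.002
```

```bash
python3 -m handwheel '[{"travel":[0,-0.01,0],"dr":[0,0,0]},{"travel":[0,-0.01,0.001],"dr":[0,0,0]},{"travel":[0,-0.015,0.001],"dr":[0,0,0]},{"travel":[0,-0.015,0.001],"dr":[0,0,0]}]' -1
```

```text
time_s: 5.25
eef_pos: [0.5499, -0.0113, 0.0418]
eef_rot: [0.0, 0.043, 0.999, 0.001]
wrist_force: [-2.0, 1.1, 5.7]
opening: -0.0
```

```bash
python3 -m handwheel '[{"travel":[0,-0.015,0.003],"dr":[0,0,0]},{"travel":[0,-0.015,0.003],"dr":[0,0,0]},{"travel":[0,-0.015,0.002],"dr":[0,0,0]},{"travel":[0,-0.015,0.002],"dr":[0,0,0]},{"travel":[0,-0.015,0.002],"dr":[0,0,0]},{"travel":[0,-0.015,0.002],"dr":[0,0,0]}]' -1
python3 - <<'E'
from h import *
b=(230,150,410,300);im=viewer.camera("scene")[:,:,::-1];b=(200,180,440,320); cv2.imwrite("pics/s3.png",cv2.resize(im[b[1]:b[3],b[0]:b[2]],None,fx=3.3,fy=3.3,interpolation=cv2.INTER_CUBIC))
E
```

```text
time_s: 5.75
eef_pos: [0.5488, -0.024, 0.0415]
eef_rot: [0.0, 0.042, 0.999, 0.002]
wrist_force: [-2.0, 0.7, 6.3]
opening: -0.003
```

View pics/s3.png

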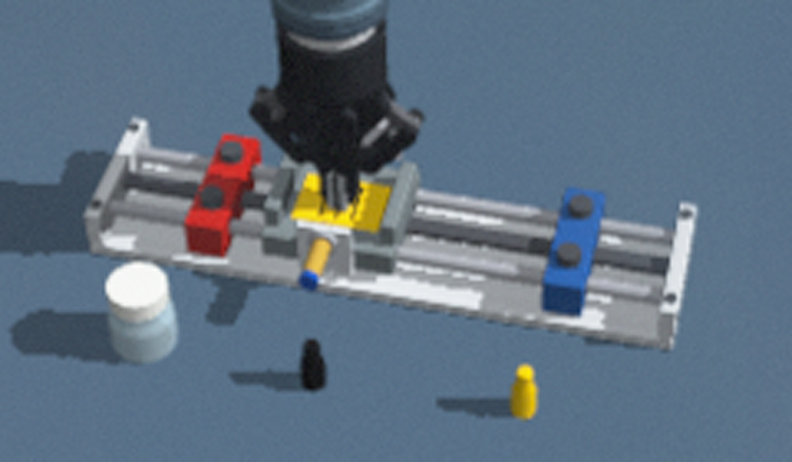

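The carriage follows the fingers by friction: barrel tip moved from (335,283) to (309,280), with about 25 mm left. I'll carry on and watch the y force.

```bash
python3 -m handwheel '[{"travel":[0,-0.015,0.002],"dr":[0,0,0]},{"travel":[0,-0.015,0.002],"dr":[0,0,0]},{"travel":[0,-0.015,0.002],"dr":[0,0,0]},{"travel":[0,-0.015,0.002],"dr":[0,0,0]},{"travel":[0,-0.015,0.002],"dr":[0,0,0]},{"travel":[0,-0.015,0.002],"dr":[0,0,0]},{"travel":[0,-0.015,0.002],"dr":[0,0,0]},{"travel":[0,-0.015,0.002],"dr":[0,0,0]}]' -1
python3 -m handwheel '[{"travel":[0,-0.01,0.002],"dr":[0,0,0]},{"travel":[0,-0.01,0.002],"dr":[0,0,0]}]' -1
```

```text
time_s: 6.47
eef_pos: [0.5474, -0.0415, 0.0413]
eef_rot: [0.0, 0.042, 0.999, 0.003]
wrist_force: [-1.7, 1.3, 5.7]
opening: 0.0
time_s: 6.63
eef_pos: [0.5471, -0.0445, 0.0413]
eef_rot: [0.0, 0.042, 0.999, 0.003]
wrist_force: [-1.8, 2.0, 5.7]
opening: -0.002
```

```bash
for i in 1; do python3 -m handwheel '[{"travel":[0,-0.01,0.002],"dr":[0,0,0]},{"travel":[0,-0.01,0.002],"dr":[0,0,0]}]' -1; python3 -m handwheel '[{"travel":[0,-0.01,0.002],"dr":[0,0,0]},{"travel":[0,-0.01,0.002],"dr":[0,0,0]}]' -1; python3 -m handwheel '[{"travel":[0,-0.01,0.002],"dr":[0,0,0]},{"travel":[0,-0.01,0.002],"dr":[0,0,0]}]' -1; done
python3 - <<'E'
from h import *
im=viewer.camera("scene")[:,:,::-1];b=(200,180,440,320); cv2.imwrite("pics/s4.png",cv2.resize(im[b[1]:b[3],b[0]:b[2]],None,fx=3.3,fy=3.3,interpolation=cv2.INTER_CUBIC))
E
```

```text
time_s: 6.8
eef_pos: [0.547, -0.0474, 0.0413]
eef_rot: [0.0, 0.042, 0.999, 0.003]
wrist_force: [-2.5, 0.6, 5.7]
opening: -0.004
time_s: 6.97
eef_pos: [0.5467, -0.0502, 0.0412]
eef_rot: [0.0, 0.042, 0.999, 0.003]
wrist_force: [-2.5, 0.6, 6.3]
opening: -0.001
time_s: 7.13
eef_pos: [0.5467, -0.0524, 0.0412]
eef_rot: [0.001, 0.042, 0.999, 0.004]
wrist_force: [-1.0, 5.0, 6.1]
opening: 0.001
```

View pics/s4.png

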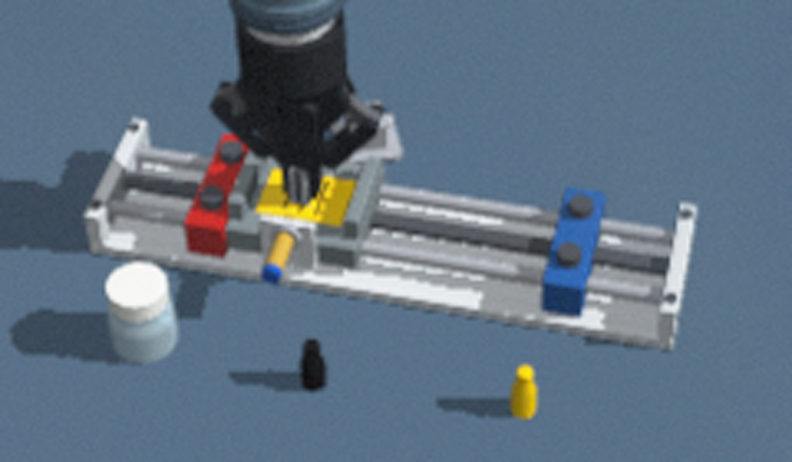

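The carriage end now meets the red stop (about (232,215)) and the y force has risen from about 1 to 5 N. I'll hold with a slight push to confirm before lifting.

```bash
python3 -m handwheel '[{"travel":[0,-0.007,0.002],"dr":[0,0,0]},{"travel":[0,-0.005,0.002],"dr":[0,0,0]},{"travel":[0,-0.002,0.002],"dr":[0,0,0]}]' -1
```

```text
time_s: 7.43
eef_pos: [0.5469, -0.0526, 0.0412]
eef_rot: [0.001, 0.042, 0.999, 0.006]
wrist_force: [-2.6, 1.3, 6.2]
opening: 0.001
```

Only 0.2 mm of travel for 2.1 mm commanded, so it's against the stop. Lifting straight up.

```bash
python3 -m handwheel '[{"travel":[0,0,0],"dr":[0,0,0]},{"travel":[0,0,-0.012],"dr":[0,0,0]},{"travel":[0,0,-0.02],"dr":[0,0,0]},{"travel":[0,0,-0.03],"dr":[0,0,0]},{"travel":[0,0,-0.05],"dr":[0,0,0]},{"travel":[0,0,-0.1],"dr":[0,0,0]},{"travel":[0,0,-0.2],"dr":[0,0,0]},{"travel":[0,0,-0.2],"dr":[0,0,0]},{"travel":[0,0,-0.2],"dr":[0,0,0]},{"travel":[0,0,-0.2],"dr":[0,0,0]},{"travel":[0,0,-0.1],"dr":[0,0,0]},{"travel":[0,0,0],"dr":[0,0,0]},{"travel":[0,0,0],"dr":[0,0,0]},{"travel":[0,0,0],"dr":[0,0,0]},{"travel":[0,0,0],"dr":[0,0,0]}]' -1
python3 - <<'E'
from h import *
im=viewer.camera("scene")[:,:,::-1];b=(220,190,340,280); cv2.imwrite("pics/s5.png",cv2.resize(im[b[1]:b[3],b[0]:b[2]],None,fx=6.4,fy=6.4,interpolation=cv2.INTER_CUBIC))
E
```

```text
time_s: 8.68
eef_pos: [0.5447, -0.054, 0.2156]
eef_rot: [0.0, 0.043, 0.999, 0.006]
wrist_force: [-0.1, 0.4, 0.3]
opening: 0.004
```

View pics/s5.png

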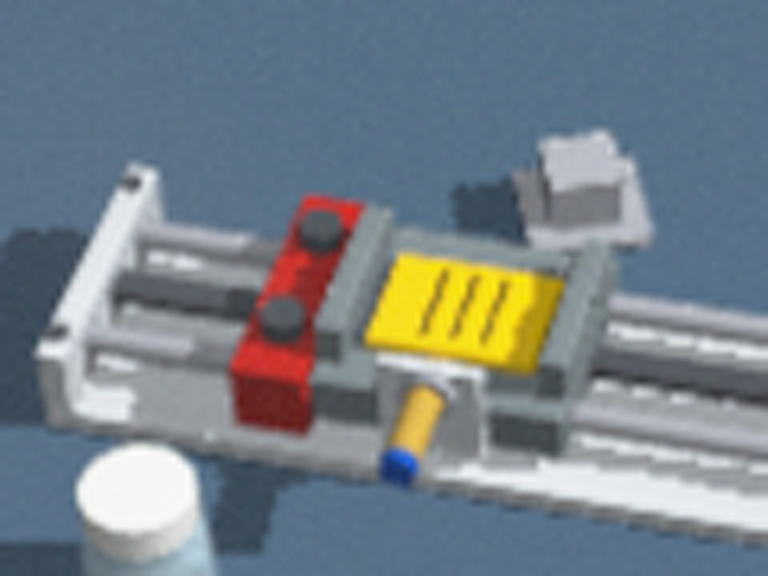

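The carriage sits flush against the red stop (contact at about (312,390), no gap visible). The pad looks up and the fingers are clear.

```bash
python3 -c "
from bench import ctrl
print(ctrl.hand_in())"
```

```text
the job is handed in; nothing more can be done
None
```

I pressed the yellow pad with the shut fingertips, slid the carriage about 48 mm to the red stop with the pad held down, then lifted straight up. The job was handed in at about 8.7 s of the 34 s allowed; no verdict was reported.

- **Pressing:** the fingertips stayed about 4 to 5 mm into the pad during the slide, and the downward force read about 6 N (8.6 N at most).
- **At the stop:** the sideways force rose from about 1 N to 5 N. The fingers then moved only 0.2 mm for 2.1 mm commanded.
- **After lifting:** the last picture shows no visible gap at the red stop and the pad looks up. The wrist force is back to about zero.
- **Not measured:** I judged the final gap and the pad height by eye. The other things on the desk were not re-measured; the arm passed near none of them, and the target and jar show no sign of being disturbed.
- **Disagreements:** the travel came out about 4 mm longer than my first camera estimate of 44 mm. The two cameras also put the red stop about 15 to 20 mm apart across the rail, because the scene camera's colour mask included the block's front face. I used the top view for the stops.

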